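# Start the cake timers in order

### The arm

A 7-joint arm with a two-finger parallel gripper is mounted at the origin on the work surface. World frame = base frame: x ahead of the robot, y to its left, z up, the work surface at z = 0. Lengths are in mm, angles in rad, forces in N, time in s.
With the tool pointing down it reaches from about 400 to 900 mm from the base axis. Payload 5.5 kg.
Tool frame: the origin (TCP) lies midway between the tips of the shut fingers; the grasp point (between the pads) lies 19 mm behind it (ctrl.grasp_offset is the distance from the TCP to the grasp point, in mm); y points along the fingers, x is the direction in which the jaws open and shut, and the axes are right-handed (so a half turn about y gives the same grasp; the last joint's range is limited). The gripper opens to 85 mm and grips with 20 to 120 N. Pads are 22 mm wide; open, the fingers measure 114 mm over their backs; the gripper's body (76 mm by 85 mm) begins 54 mm behind the grasp point. The pads swing forward as they close: fully open they stand 13 mm farther back than shut.
Start: joints at [-1.069, 0.501, -0.427, 1.55, 0.221, 1.138, -0.21], TCP at [153.71, 631.564, 231.31] pointing down, gripper open.
Joint ranges: [-2.88, 2.88], [-0.31, 2.03], [-1.54, 1.56], [0.2, 2.42], [-1.41, 4.55], [0.19, 2.02], [-2.57, 2.57]. Speed limits (rad/s): [2.57, 2.57, 3.14, 3.14, 3.14, 3.14, 3.14].

### API

Orientations are given as [roll, pitch, yaw] about the fixed x, y, z axes, in that order (R = Rz(yaw) Ry(pitch) Rx(roll)).
In Python, from plant import ctrl gives the robot as it stands.
- The arm moves only by the shell command python3 -m inch 'ROWS' [FORCE]. ROWS is text: rows parted by semicolons, each of 7 numbers parted by spaces: the opening, from 0 (shut) to 1 (fully open), then the shift along the tool's x, y, z in cm, then the turn, a rotation vector about the tool's x, y, z in rad. A call has exactly 5 rows; each row shifts and turns the pose as measured when the row begins, along the tool's axes as they then stand; what a row does not reach is not made up. A row lasts 1/10 s, in which the tool goes at most 50 mm and 8.59 degrees, less where a joint would pass 70% of its speed; a pose out of reach is approached as far as the arm can. A call with a gripper value outside its range is refused whole. The fingers move at their own pace and stop on an object; FORCE is the grip in N (left out, the last holds). Time passes only in rows, so rows that do not move let the fingers close, or fill a call up. It gives the time, the measured TCP pose, the force and the opening at its end, in the units of the state.
- ctrl.get_obs(): the state, without advancing time (a new reading comes with each control period).
- ctrl.capture(name): name is "scene" or "side" or "wrist"; returns (picture, depth): 420x560x3 uint8, red, green, blue; 420x560 float32, mm along the optical axis (not along the pixel's ray), 0 where there is no reading.
- ctrl.camera_info(name): a dict with "camera_matrix" (3x3 intrinsics, pixels), "k1" (the pictures are not rectified: a ray, as slopes to the right and down, at radius r is drawn at 1 + k1 r^2 times it, then the intrinsics apply), "view" (4x4, takes a point from world to camera coordinates). Camera axes: x right, y up, looking along -z (the intrinsics and any distortion apply to the point x, -y, -z); pixel columns grow to the right and rows downward; lengths in mm; the calibration is good to about 2 mm. A picture is of the moment at which its call begins: read the wrist's pose just before it. camera_info takes no time and is no camera call; for the wrist camera it gives the pose at the moment of the call.
- ctrl.job_done(): hands the job in, once; it reports no verdict.
The state is a dict: "time_s": time; "q": joint angles; "qvel": joint speeds; "tau": joint torques, N m; "tcp_pos": TCP position; "tool_rot": TCP orientation; "ft_force": force on the tool from outside, world axes, zero at the start; "moment": the same for the moment, N m; "finger_gap": opening from 0.0 (shut) to 1.0 (fully open).
Only numpy, scipy, OpenCV 4.12 (cv2) and the standard library are available. Lean on these libraries where they do the work, as an engineer would, in place of code of your own. Each camera call takes 0.05 s, during which the arm holds its last target. There are 200 camera calls.

### The job

The three cake timers on the board must be started one after another: with a fingertip, push down the red cap first, then the yellow one, then the blue one, each fully down, where it stays by itself. Touch them lightly, as you would a kitchen timer that stands loose, without picking up, tipping or shoving any timer. Leave the green-capped timer with its cap up and everything else on the bench where it is.

Things in the scene. Friction and masses are not known exactly. Their poses are not given: they have to be found in the camera images.
- timer_red: Kitchen timer with the red cap (to be started): a loose white puck with a small window in its side, 60 mm across, 40 mm tall without the cap, about 0.2 kg, standing on the beech board (its top is 12 mm above the bench). Origin at the centre of its underside, z up.
- top_red (a point): Centre of the flat top face of the red cap, a cylinder 36 mm across on the axis of its timer; it stands 20 mm proud of the timer's body when up (60 mm above the timer's underside, 72 mm above the bench) and 10 mm proud when fully down. Its top is soft silicone that gives about 0.4 mm per newton (up to 7 mm) and springs back, so push about 12 mm from first touch. The point moves with the cap and its soft top.
- cap_red (a joint): How far the red cap is pushed down, m: 0 up (stopped), 0.010 fully down (running). It slides stiffly (about 3 N all the way), has no spring and stays wherever it is left.
- timer_yellow: Kitchen timer with the yellow cap (to be started): a loose white puck with a small window in its side, 60 mm across, 40 mm tall without the cap, about 0.2 kg, standing on the beech board (its top is 12 mm above the bench). Origin at the centre of its underside, z up.
- top_yellow (a point): Centre of the flat top face of the yellow cap, a cylinder 36 mm across on the axis of its timer; it stands 20 mm proud of the timer's body when up (60 mm above the timer's underside, 72 mm above the bench) and 10 mm proud when fully down. Its top is soft silicone that gives about 0.4 mm per newton (up to 7 mm) and springs back, so push about 12 mm from first touch. The point moves with the cap and its soft top.
- cap_yellow (a joint): How far the yellow cap is pushed down, m: 0 up (stopped), 0.010 fully down (running). It slides stiffly (about 3 N all the way), has no spring and stays wherever it is left.
- timer_blue: Kitchen timer with the blue cap (to be started): a loose white puck with a small window in its side, 60 mm across, 40 mm tall without the cap, about 0.2 kg, standing on the beech board (its top is 12 mm above the bench). Origin at the centre of its underside, z up.
- top_blue (a point): Centre of the flat top face of the blue cap, a cylinder 36 mm across on the axis of its timer; it stands 20 mm proud of the timer's body when up (60 mm above the timer's underside, 72 mm above the bench) and 10 mm proud when fully down. Its top is soft silicone that gives about 0.4 mm per newton (up to 7 mm) and springs back, so push about 12 mm from first touch. The point moves with the cap and its soft top.
- cap_blue (a joint): How far the blue cap is pushed down, m: 0 up (stopped), 0.010 fully down (running). It slides stiffly (about 3 N all the way), has no spring and stays wherever it is left.
- timer_green: Kitchen timer with the green cap (the spare one, to be left alone with its cap up): a loose white puck with a small window in its side, 60 mm across, 40 mm tall without the cap, about 0.2 kg, standing on the beech board (its top is 12 mm above the bench). Origin at the centre of its underside, z up.
- top_green (a point): Centre of the flat top face of the green cap, a cylinder 36 mm across on the axis of its timer; it stands 20 mm proud of the timer's body when up (60 mm above the timer's underside, 72 mm above the bench) and 10 mm proud when fully down. Its top is soft silicone that gives about 0.4 mm per newton (up to 7 mm) and springs back, so push about 12 mm from first touch. The point moves with the cap and its soft top.
- cap_green (a joint): How far the green cap is pushed down, m: 0 up (stopped), 0.010 fully down (running). It slides stiffly (about 3 N all the way), has no spring and stays wherever it is left.
- cake_iced: A round two-layer sponge cake with a cream filling, 90 mm across, 50 mm tall, loose on the board among the timers, to be left alone. Origin at the centre of its underside.
- cake_plain: A single round sponge layer, 90 mm across, 26 mm tall, loose on the board among the timers, to be left alone. Origin at the centre of its underside.
- jar: A small amber jar with a white lid, 56 mm across, 65 mm tall, loose on the board among the timers, to be left alone. Origin at the centre of its underside.
- cake_ring: An open steel cake ring, 90 mm across, 45 mm tall, loose on the board among the timers, to be left alone. Origin at the centre of its underside.
- nozzle: A brass piping nozzle standing on its wide end, 44 mm across, 50 mm tall, loose on the board among the timers, to be left alone. Origin at the centre of its underside.
- palette: A spatula lying on the steel bench to the robot's right of the board, to be left alone.
Things that resemble listed ones, but are neither listed nor needed, are in the scene too. What is shaped like the timer_blue but turquoise is not meant. Leave any turquoise look-alike of the timer_red alone.

How it is judged:
By the outcome, as a careful person would: the job done as asked, in the order asked, and still so for the second after the job is handed in, with the robot touching nothing.
It also fails if it takes over 50 s, if anything falls off the work surface, if the arm or the gripper's body presses on something with over 40 N, if the wrist force passes 120 N, or if a joint passes its speed limit or range.

## Working session

There is one attempt and no reset: what is moved stays moved. The work goes in short steps, Python scripts to look and compute and a shell command to move; the robot and the scene stay as the last step left them, time stands still between calls to the robot, and variables do not carry over. Pictures are saved under pics/ and viewed, about 8 in all and at most 12, crops included, and the job is handed in when it is done.

```bash
mkdir -p pics
cat > h.py <<'E'
import numpy as np, cv2
from plant import ctrl
def snap(name,fn):
    info=ctrl.camera_info(name); im,d=ctrl.capture(name)
    cv2.imwrite('pics/'+fn+'.png',im[:,:,::-1]); np.savez('pics/'+fn+'.npz',im=im,d=d,K=info['camera_matrix'],k1=info['k1'],V=info['view'])
def load(fn): return np.load('pics/'+fn+'.npz')
def world(s,u,v,depth=None,z=None):
    K=s['K'];k1=float(s['k1']);V=s['V']
    p=cv2.undistortPoints(np.array([[[u,v]]],float),K,np.array([k1,0,0,0.]))[0,0]
    r=np.array([p[0],-p[1],-1.]);R=V[:3,:3].T;o=-R@V[:3,3];w=R@r
    t=depth if depth is not None else (z-o[2])/w[2]
    return o+t*w
E
python3 - <<'E'
from h import *
snap('scene','s0'); snap('side','d0'); snap('wrist','w0')
a=[load(n)['im'] for n in('s0','d0')]
o=ctrl.get_obs();print(o['time_s'],o['tcp_pos'],o['tool_rot'],o['ft_force'],o['finger_gap'])
E
```

```text
0.15 [153.63504065 631.02675429 230.49893268] [-1.57073242e+00  1.53880096e-03  1.33205015e+00] [ 0.39686999  0.59038681 -0.39991067] 1.0008421182486382
```

View pics/s0.png

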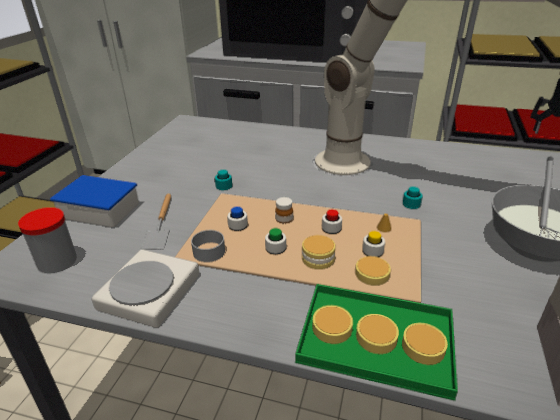

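View pics/d0.png

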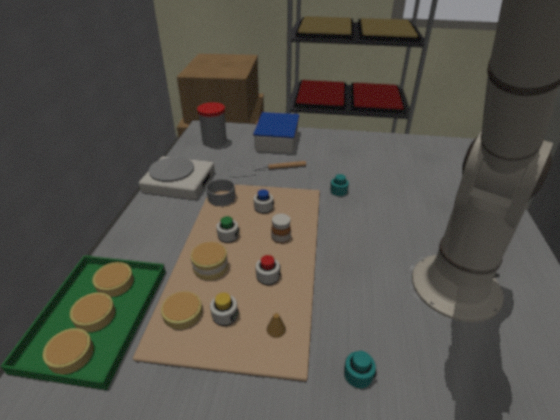

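The scene shows red at (332,214), yellow (375,236), blue (237,212) and green (276,233), with two turquoise look-alikes off the board. The side view shows red (267,263), yellow (223,300) and blue (263,195). I'll locate the cap tops from depth and colour.

```bash
python3 - <<'E'
from h import *
px={'s0':dict(red=(332,214),yellow=(375,237),blue=(237,212),green=(276,233)),'d0':dict(red=(267,263),yellow=(223,301),blue=(263,195),green=(227,222))}
hue=dict(red=0,yellow=25,blue=115,green=65)
for f in px:
  s=load(f);hsv=cv2.cvtColor(s['im'],cv2.COLOR_RGB2HSV).astype(int);d=s['d']
  for c,(u0,v0) in px[f].items():
    P=[];W=[]
    for v in range(v0-16,v0+17):
      for u in range(u0-16,u0+17):
        dh=abs((hsv[v,u,0]-hue[c]+90)%180-90)
        if dh<12 and hsv[v,u,1]>150 and hsv[v,u,2]>50:
          P.append((u,v)); 
          if d[v,u]>0: W.append(world(s,u,v,depth=float(d[v,u])))
    P=np.array(P);W=np.array(W);T=W[W[:,2]>np.percentile(W[:,2],50)] 
    u,v=P.mean(0); print(f,c,len(P),P.min(0),P.max(0),'midheight',world(s,u,v,z=64).round(1),'depthmed',np.median(W,0).round(1),'top',((T.min(0)+T.max(0))/2).round(1))
E
python3 - <<'E'
import sys;sys.path.insert(0,'.')
import cv2
a=cv2.imread('pics/s0.png')[190:290,180:430];b=cv2.imread('pics/d0.png')[180:360,150:330]
a=cv2.resize(a,None,fx=3,fy=3,interpolation=2);cv2.imwrite('pics/c0.png',a)
E
```

```text
s0 red 115 [327 209] [338 220] midheight [466.3  45.8  64. ] depthmed [474.3  46.1  70.6] top [467.5  45.3  75.1]
s0 yellow 263 [368 221] [390 243] midheight [516.9 185.7  64. ] depthmed [532.1 185.4  54.8] top [543.8 176.6  65.5]
s0 blue 99 [232 207] [242 217] midheight [ 527.3 -231.    64. ] depthmed [ 535.  -229.    71.5] top [ 528.2 -229.2   74.5]
s0 green 109 [270 229] [280 239] midheight [601.9 -88.8  64. ] depthmed [611.2 -86.8  71.8] top [603.9 -88.   74.5]
d0 red 152 [261 255] [273 269] midheight [463.7  46.   64. ] depthmed [462.8  51.9  70.3] top [464.2  44.6  72.3]
d0 yellow 187 [216 293] [230 308] midheight [540.1 176.2  64. ] depthmed [539.  180.9  70.5] top [539.3 176.3  72.3]
d0 blue 61 [259 191] [267 198] midheight [ 523.6 -230.6   64. ] depthmed [ 523.  -223.3   69.8] top [ 522.4 -228.7   71.1]
d0 green 7 [224 219] [230 225] midheight [595.4 -88.   64. ] depthmed [594.  -81.7  70.4] top [593.6 -86.   72. ]
```

View pics/c0.png

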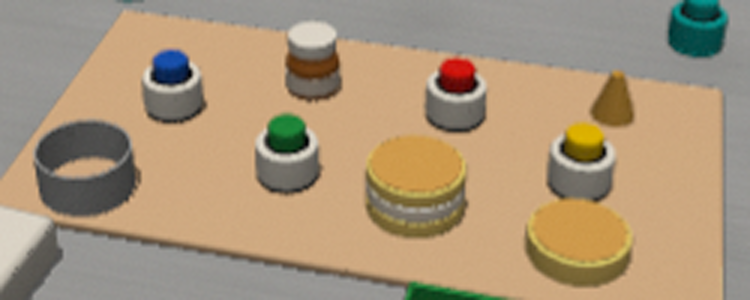

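Both views agree on the positions: red ≈ (465,45), yellow ≈ (540,176) and blue ≈ (525,-230). Next I'll write a helper that works out tool-frame shifts, then move.

```bash
cat > go.py <<'E'
import sys
from h import *
from scipy.spatial.transform import Rotation as Rn
o=ctrl.get_obs();R=Rn.from_euler('xyz',o['tool_rot'])
t=np.array(list(map(float,sys.argv[1:4])));yaw=float(sys.argv[4]) if len(sys.argv)>4 else o['tool_rot'][2]
G=Rn.from_euler('xyz',[-np.pi/2,0,yaw])
print('t',round(o['time_s'],2),'tcp',np.round(o['tcp_pos'],1),'rpy',np.round(o['tool_rot'],3),'F',np.round(o['ft_force'],1),'gap',round(o['finger_gap'],2),'q',np.round(o['q'],2))
print('shift cm',np.round(R.inv().apply(t-o['tcp_pos'])/10,2),'rot',np.round((R.inv()*G).as_rotvec(),3))
E
python3 go.py 465 45 230; python3 go.py 465 45 150 0
```

```text
t 0.15 tcp [153.6 631.  230.5] rpy [-1.571  0.002  1.332] F [ 0.4  0.6 -0.4] gap 1.0 q [-1.07  0.5  -0.43  1.55  0.22  1.14 -0.21]
shift cm [-49.58   0.12 -44.11] rot [-0.    -0.    -0.002]
t 0.15 tcp [153.6 631.  230.5] rpy [-1.571  0.002  1.332] F [ 0.4  0.6 -0.4] gap 1.0 q [-1.07  0.5  -0.43  1.55  0.22  1.14 -0.21]
shift cm [-49.56   8.12 -44.11] rot [ 1.000e-03  1.332e+00 -1.000e-03]
```

```bash
python3 -m inch '0 -3.6 0 -3.2 0 0 0; 0 -3.6 0 -3.2 0 0 0; 0 -3.6 0 -3.2 0 0 0; 0 -3.6 0 -3.2 0 0 0; 0 -3.6 0 -3.2 0 0 0' 30; python3 go.py 465 45 180
```

```text
time_s: 0.65
tcp_pos: [263.1, 417.1, 226.8]
tool_rot: [-1.564, 0.002, 1.345]
ft_force: [1.2, -0.3, 0.3]
finger_gap: 0.146
t 0.65 tcp [263.1 417.1 226.8] rpy [-1.564  0.002  1.345] F [ 1.2 -0.3  0.3] gap 0.15 q [-0.7   0.22 -0.4   1.94  0.09  1.01  0.2 ]
shift cm [-31.74   4.54 -28.04] rot [-0.007 -0.    -0.002]
```

```bash
python3 -m inch '0 -3.6 0 -3.2 0 0 0; 0 -3.6 0 -3.2 0 0 0; 0 -3.6 0 -3.2 0 0 0; 0 -3.6 0.2 -3.2 0 0 0; 0 -3.6 0.4 -3.2 0 0 0' ; python3 go.py 465 45 180
```

```text
time_s: 1.15
tcp_pos: [381.3, 197.0, 220.5]
tool_rot: [-1.566, 0.0, 1.346]
ft_force: [1.3, 0.6, -0.2]
finger_gap: 0.0
t 1.15 tcp [381.3 197.  220.5] rpy [-1.566  0.     1.346] F [ 1.3  0.6 -0.2] gap 0.0 q [-0.34  0.1  -0.21  2.09  0.02  0.96  0.79]
shift cm [-12.95   4.   -11.58] rot [-0.005 -0.    -0.   ]
```

```bash
python3 -m inch '0 -3.5 1 -3.2 0 0 0; 0 -3.5 1 -3.2 0 0 0; 0 -3.2 1 -2.8 0 0 0; 0 -2 0.5 -1.8 0 0 0; 0 -0.5 0.3 -0.4 0 0 0' ; python3 go.py 465 45 150; python3 -c "
from h import *
snap('wrist','w1')"
```

```text
time_s: 1.65
tcp_pos: [467.9, 35.2, 181.7]
tool_rot: [-1.57, 0.001, 1.336]
ft_force: [-0.3, 0.3, 0.6]
finger_gap: -0.0
t 1.65 tcp [467.9  35.2 181.7] rpy [-1.570e+00  1.000e-03  1.336e+00] F [-0.3  0.3  0.6] gap -0.0 q [-0.09  0.21 -0.04  2.05  0.01  0.88  1.19]
shift cm [0.89 3.17 0.51] rot [-0.    -0.    -0.001]
```

View pics/w1.png

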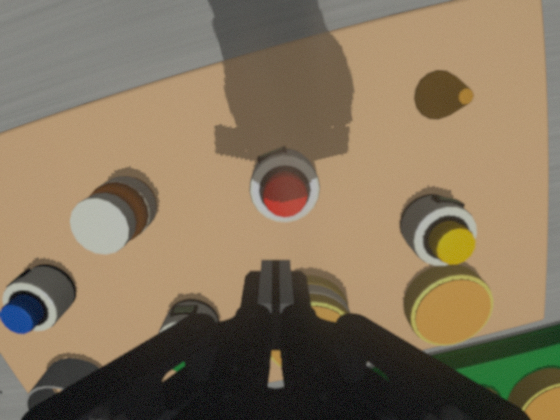

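The wrist view shows all three caps: red top at (286,192), yellow (450,242), blue (22,313).

```bash
python3 - <<'E'
from h import *
s=load('w1');hsv=cv2.cvtColor(s['im'],cv2.COLOR_RGB2HSV).astype(int)
for c,(u0,v0),h in (('red',(286,192),0),('yellow',(450,242),25),('blue',(22,313),112)):
  m=np.zeros(hsv.shape[:2],np.uint8);dh=abs((hsv[...,0]-h+90)%180-90)
  m[(dh<10)&(hsv[...,1]>150)&(hsv[...,2]>40)]=1
  n=np.zeros_like(m);cv2.circle(n,(u0,v0),30,1,-1);m&=n
  ys,xs=np.nonzero(m);W=np.array([world(s,u,v,depth=float(s['d'][v,u])) for u,v in zip(xs,ys)])
  T=W[W[:,2]>67]
  print(c,world(s,u0,v0,z=72).round(1),len(W),'topz',np.median(T[:,2]).round(1),'mid',((T.min(0)+T.max(0))/2).round(1),'mean',T.mean(0).round(1),'ext',np.ptp(T,0).round(1))
E
python3 go.py 465 45 95
```

```text
red [460.3  45.   72. ] 693 topz 71.8 mid [432.2  42.8 196.3] mean [466.9  40.1  74. ] ext [ 93.9  33.2 256.2]
yellow [534.1 168.6  72. ] 1376 topz 71.6 mid [471.1 122.2 195.7] mean [537.2 171.8  73.1] ext [171.7 134.7 257.4]
blue [ 517.8 -222.7   72. ] 1129 topz 71.9 mid [461.7 -97.  195.7] mean [ 521.1 -229.1   72.5] ext [153.  303.7 257.4]
t 1.7 tcp [467.2  35.4 181.2] rpy [-1.569e+00  1.000e-03  1.336e+00] F [ 0.9 -1.  -0.2] gap -0.0 q [-0.09  0.21 -0.04  2.05  0.01  0.88  1.19]
shift cm [0.9  8.62 0.43] rot [-0.002 -0.    -0.001]
```

```bash
python3 -m inch '0 0.45 2.5 0.2 0 0 0; 0 0.45 2.5 0.2 0 0 0; 0 0 2.5 0 0 0 0; 0 0 1 0 0 0 0; 0 0 0.3 0 0 0 0' ; python3 go.py 464 45 72; python3 -c "
from h import *
snap('wrist','w2')"
```

```text
time_s: 2.2
tcp_pos: [464.5, 52.1, 92.2]
tool_rot: [-1.57, -0.003, 1.342]
ft_force: [-0.5, 0.1, 0.9]
finger_gap: -0.002
t 2.2 tcp [464.5  52.1  92.2] rpy [-1.57  -0.003  1.342] F [-0.5  0.1  0.9] gap -0.0 q [-0.12  0.35 -0.05  2.12  0.03  0.67  1.15]
shift cm [-0.71  2.02 -0.11] rot [-0.     0.     0.003]
```

View pics/w2.png

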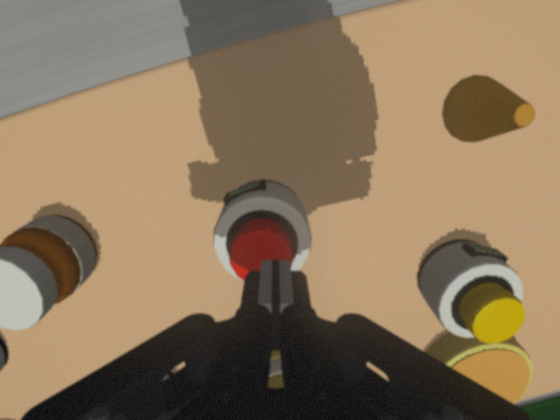

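Fingertips at (275,265). The red cap is centred at about (261,250), so the fingers need to go ~7 mm toward -y, as computed. I'll centre while lowering to just above the cap.

```bash
python3 -c "
from h import *
s=load('w2')
for p in ((261,250),(498,312)): print(world(s,*p,z=72).round(1))"
python3 -m inch '0 -0.7 0 0 0 0 0; 0 0 0.7 0 0 0 0; 0 0 0.5 0 0 0 0; 0 0 0.2 0 0 0 0; 0 0 0 0 0 0 0' ; python3 go.py 464 45 60
```

```text
[458.7  45.4  72. ]
[532.1 173.1  72. ]
time_s: 2.75
tcp_pos: [465.2, 45.5, 80.3]
tool_rot: [-1.576, -0.005, 1.342]
ft_force: [-0.3, 0.3, -0.6]
finger_gap: 0.001
t 2.75 tcp [465.2  45.5  80.3] rpy [-1.576 -0.005  1.342] F [-0.3  0.3 -0.6] gap 0.0 q [-0.11  0.37 -0.05  2.13  0.03  0.63  1.16]
shift cm [-0.09  2.03  0.12] rot [ 0.005 -0.     0.005]
```

```bash
python3 -m inch '0 0 0 0.3 0.005 0 0.005; 0 0 0.3 0 0 0 0; 0 0 0.3 0 0 0 0; 0 0 0.3 0 0 0 0; 0 0 0.3 0 0 0 0' ; python3 go.py 462 45 60
```

```text
time_s: 3.25
tcp_pos: [462.8, 46.4, 68.3]
tool_rot: [-1.572, -0.0, 1.342]
ft_force: [-0.4, -0.0, 2.4]
finger_gap: 0.004
t 3.25 tcp [462.8  46.4  68.3] rpy [-1.572 -0.     1.342] F [-0.4 -0.   2.4] gap 0.0 q [-0.12  0.4  -0.05  2.14  0.03  0.61  1.15]
shift cm [-0.16  0.83  0.04] rot [ 0.001 -0.     0.   ]
```

```bash
python3 -m inch '0 0 0.25 0 0 0 0; 0 0 0.25 0 0 0 0; 0 0 0.2 0 0 0 0; 0 0 0.15 0 0 0 0; 0 0 0 0 0 0 0' ; python3 go.py 462 45 60
```

```text
time_s: 3.75
tcp_pos: [462.8, 46.4, 59.2]
tool_rot: [-1.571, -0.0, 1.342]
ft_force: [-1.9, 0.4, 7.0]
finger_gap: -0.002
t 3.75 tcp [462.8  46.4  59.2] rpy [-1.571 -0.     1.342] F [-1.9  0.4  7. ] gap -0.0 q [-0.12  0.41 -0.05  2.14  0.03  0.59  1.15]
shift cm [-0.16 -0.08  0.05] rot [ 0. -0.  0.]
```

The force is 7 N (stiction is 3 N), and 59.2 plus 2.8 mm of silicone give is 62 mm, so the cap is at its stop. I'll press a hair more, then lift straight up.

```bash
python3 -m inch '0 0 0.08 0 0 0 0; 0 0 0 0 0 0 0; 0 0 -0.5 0 0 0 0; 0 0 -1.5 0 0 0 0; 0 0 -2.5 0 0 0 0' ; python3 go.py 537 174 120;  python3 -c "
from h import *
snap('wrist','w3')
s=load('w3')['d']"
```

```text
time_s: 4.25
tcp_pos: [460.2, 46.1, 102.2]
tool_rot: [-1.565, 0.002, 1.342]
ft_force: [-0.1, 1.0, -0.0]
finger_gap: -0.0
t 4.25 tcp [460.2  46.1 102.2] rpy [-1.565  0.002  1.342] F [-0.1  1.  -0. ] gap -0.0 q [-0.11  0.33 -0.05  2.12  0.03  0.7   1.16]
shift cm [14.19 -1.84 -4.57] rot [-0.006 -0.    -0.002]
```

View pics/w3.png

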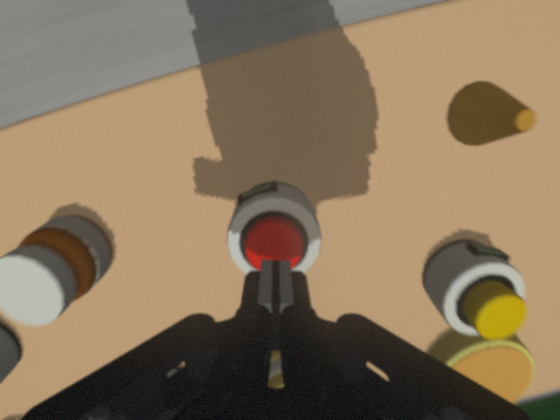

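Red at (275,240) now looks lower, and its timer is upright. I'll check its height and yellow's position, and move over to yellow.

```bash
python3 -c "
from h import *
s=load('w3');d=s['d']
for p in ((275,240),(262,238),(288,240),(497,310),(490,300)): print(p,world(s,*p,depth=float(d[p[1],p[0]])).round(1))"
python3 -m inch '0 3.8 -0.6 -1.2 0 0 0; 0 3.8 -0.6 -1.2 0 0 0; 0 3.8 -0.4 -1.2 0 0 0; 0 2 -0.2 -0.8 0 0 0; 0 1 0 -0.3 0 0 0' ; python3 go.py 536 174 80; python3 -c "
from h import *
snap('wrist','w4')"
```

```text
(275, 240) [459.   45.7  62.2]
(262, 238) [456.4  38.4  61.3]
(288, 240) [460.8  53.2  62.2]
(497, 310) [534.1 172.   71.9]
(490, 300) [526.1 168.   70.8]
time_s: 4.8
tcp_pos: [544.9, 177.4, 126.1]
tool_rot: [-1.574, -0.001, 1.335]
ft_force: [0.1, 0.4, -0.5]
finger_gap: -0.005
t 4.8 tcp [544.9 177.4 126.1] rpy [-1.574e+00 -1.000e-03  1.335e+00] F [ 0.1  0.4 -0.5] gap -0.0 q [-0.3   0.46 -0.08  1.85  0.05  0.83  0.93]
shift cm [-0.54  4.6   0.81] rot [ 0.003 -0.     0.001]
```

View pics/w4.png

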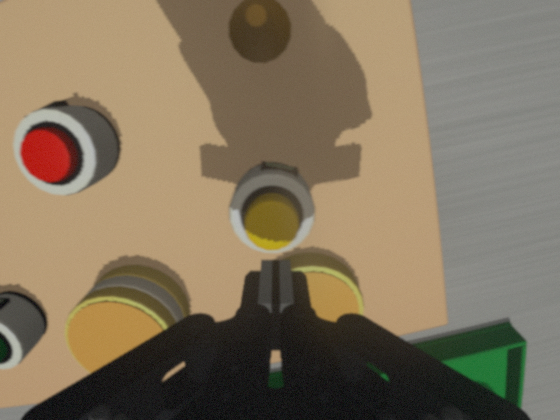

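Red is confirmed down (top at 62 mm). Yellow's top is at (272,218), just ahead of the fingertips.

```bash
python3 -c "
from h import *
s=load('w4')
print(world(s,272,218,z=72).round(1))"
python3 -m inch '0 -0.5 1.5 0.5 0 0 0; 0 0 1.5 0.3 0 0 0; 0 0 1 0 0 0 0; 0 0 0.4 0 0 0 0; 0 0 0 0 0 0 0' ; python3 go.py 537 174 60
```

```text
[535.4 177.2  72. ]
time_s: 5.35
tcp_pos: [533.9, 171.7, 79.0]
tool_rot: [-1.572, 0.002, 1.334]
ft_force: [0.0, -0.4, -0.2]
finger_gap: -0.001
t 5.35 tcp [533.9 171.7  79. ] rpy [-1.572  0.002  1.334] F [ 0.  -0.4 -0.2] gap -0.0 q [-0.3   0.51 -0.07  1.9   0.06  0.73  0.93]
shift cm [ 0.3   1.9  -0.24] rot [ 0.001  0.    -0.002]
```

```bash
python3 -m inch '0 0.45 0 -0.3 0 0 0; 0 0 0.3 0 0 0 0; 0 0 0.3 0 0 0 0; 0 0 0.3 0 0 0 0; 0 0 0.2 0 0 0 0' ; python3 go.py 537.5 175.5 60
```

```text
time_s: 5.85
tcp_pos: [540.1, 175.3, 69.3]
tool_rot: [-1.575, -0.0, 1.333]
ft_force: [-1.8, 0.6, 3.8]
finger_gap: -0.004
t 5.85 tcp [540.1 175.3  69.3] rpy [-1.575 -0.     1.333] F [-1.8  0.6  3.8] gap -0.0 q [-0.31  0.53 -0.07  1.89  0.06  0.72  0.92]
shift cm [-0.04  0.93  0.27] rot [ 0.004 -0.     0.   ]
```

```bash
python3 -m inch '0 0 0.25 0 0 0 0; 0 0 0.25 0 0 0 0; 0 0 0.2 0 0 0 0; 0 0 0.1 0 0 0 0; 0 0 0 0 0 0 0' ; python3 go.py 537.5 175.5 60
```

```text
time_s: 6.35
tcp_pos: [540.1, 175.3, 61.0]
tool_rot: [-1.575, 0.0, 1.333]
ft_force: [-1.2, -0.5, 2.4]
finger_gap: 0.004
t 6.35 tcp [540.1 175.3  61. ] rpy [-1.575  0.     1.333] F [-1.2 -0.5  2.4] gap 0.0 q [-0.31  0.54 -0.07  1.89  0.06  0.7   0.92]
shift cm [-0.04  0.1   0.25] rot [ 0.004  0.    -0.   ]
```

Nearly at the stop, so I'll push 2.5 mm more and check the force.

```bash
python3 -m inch '0 0 0.1 0 0 0 0; 0 0 0.1 0 0 0 0; 0 0 0.05 0 0 0 0; 0 0 0 0 0 0 0; 0 0 0 0 0 0 0' ; python3 go.py 522 -228 130
```

```text
time_s: 6.85
tcp_pos: [540.1, 175.3, 59.9]
tool_rot: [-1.575, 0.0, 1.333]
ft_force: [-2.2, -1.6, 5.1]
finger_gap: 0.001
t 6.85 tcp [540.1 175.3  59.9] rpy [-1.575  0.     1.333] F [-2.2 -1.6  5.1] gap 0.0 q [-0.31  0.55 -0.07  1.89  0.06  0.7   0.92]
shift cm [-39.62  -6.97  -7.78] rot [ 0.004  0.    -0.   ]
```

```bash
python3 -m inch '0 0 0.12 0 0 0 0; 0 0 0.1 0 0 0 0; 0 0 0 0 0 0 0; 0 0 0 0 0 0 0; 0 0 0 0 0 0 0' ; python3 -m inch '0 0 -0.5 0 0 0 0; 0 0 -1.5 0 0 0 0; 0 0 -3 0 0 0 0; 0 0 -3 0 0 0 0; 0 0 -1 0 0 0 0'; python3 go.py 522 -228 150;  python3 -c "
from h import *
snap('wrist','w5')
s=load('w5');hsv=cv2.cvtColor(s['im'],cv2.COLOR_RGB2HSV)
for p in ((272,205),(272,215),(272,225),(272,235)): print(p,hsv[p[1],p[0]],world(s,*p,depth=float(s['d'][p[1],p[0]])).round(1))"
```

```text
time_s: 7.35
tcp_pos: [540.1, 175.3, 60.0]
tool_rot: [-1.575, 0.0, 1.333]
ft_force: [-0.7, -0.2, 5.1]
finger_gap: -0.003
time_s: 7.85
tcp_pos: [538.5, 175.1, 153.0]
tool_rot: [-1.572, 0.002, 1.333]
ft_force: [1.1, 0.4, 0.8]
finger_gap: 0.001
t 7.85 tcp [538.5 175.1 153. ] rpy [-1.572  0.002  1.333] F [1.1 0.4 0.8] gap 0.0 q [-0.3   0.41 -0.08  1.85  0.04  0.89  0.93]
shift cm [-39.57   0.38  -7.89] rot [ 0.002  0.    -0.002]
(272, 205) [ 22 168 123] [532.5 173.5  62.7]
(272, 215) [ 28 196 177] [540.1 171.6  62.6]
(272, 225) [ 27 197 181] [548.  169.7  62.1]
(272, 235) [ 23 101 147] [560.3 166.6  51.8]
```

Force holds at 5.1 N with no movement, which suggests yellow is at its stop. I'll check it against red with averaged depth.

```bash
python3 - <<'E'
from h import *
for f in ('w4','w5'):
  s=load(f);hsv=cv2.cvtColor(s['im'],cv2.COLOR_RGB2HSV).astype(int)
  for c,h,box in (('yellow',26,(225,185,320,250)),('red',0,(0,90,130,200))):
    W=[]
    for v in range(box[1],box[3]):
      for u in range(box[0],box[2]):
        if abs((hsv[v,u,0]-h+90)%180-90)<8 and hsv[v,u,1]>150 and hsv[v,u,2]>60: W.append(world(s,u,v,depth=float(s['d'][v,u])))
    W=np.array(W); 
    if len(W): print(f,c,len(W),np.percentile(W[:,2],[10,25,50,75,90]).round(1),np.median(W,0).round(1))
E
python3 -m inch '0 -3.9 0 -0.8 0 0 0; 0 -3.9 0 -0.8 0 0 0; 0 -3.9 0 -0.8 0 0 0; 0 -3.9 0 -0.8 0 0 0; 0 -3.9 0 -0.8 0 0 0'; python3 go.py 522 -228 150
```

```text
w4 yellow 2115 [70.6 71.3 71.8 72.3 72.6] [538.2 175.4  71.8]
w4 red 2390 [57.1 60.9 61.8 62.4 62.8] [464.1  48.2  61.8]
w5 yellow 1490 [60.6 61.2 61.7 62.2 62.6] [540.2 173.5  61.7]
w5 red 1887 [59.2 61.1 61.8 62.4 62.8] [463.6  46.5  61.8]
time_s: 8.4
tcp_pos: [532.0, -20.2, 152.5]
tool_rot: [-1.574, -0.004, 1.349]
ft_force: [1.3, -0.3, 0.5]
finger_gap: -0.001
t 8.4 tcp [532.  -20.2 152.5] rpy [-1.574 -0.004  1.349] F [ 1.3 -0.3  0.5] gap -0.0 q [ 0.01  0.35 -0.02  1.93  0.    0.85  1.33]
shift cm [-20.49   0.17  -3.6 ] rot [ 0.003 -0.     0.004]
```

Red (61.8) and yellow (61.7) are both fully down, so on to blue.

```bash
python3 -m inch '0 -3.9 0.2 -0.7 0 0 0; 0 -3.9 0.2 -0.7 0 0 0; 0 -3.9 0.3 -0.7 0 0 0; 0 -3.9 0.3 -0.7 0 0 0; 0 -3.5 0.3 -0.7 0 0 0'; python3 -m inch '0 -1 1 -0.2 0 0 0; 0 -0.2 0.5 0 0 0 0; 0 0 0 0 0 0 0; 0 0 0 0 0 0 0; 0 0 0 0 0 0 0'; python3 go.py 522 -228 80; python3 -c "
from h import *
snap('wrist','w6')"
```

```text
time_s: 8.9
tcp_pos: [520.4, -222.2, 135.3]
tool_rot: [-1.57, -0.004, 1.349]
ft_force: [0.2, 0.2, 0.5]
finger_gap: -0.006
time_s: 9.4
tcp_pos: [516.4, -237.2, 116.4]
tool_rot: [-1.565, -0.003, 1.343]
ft_force: [-0.1, 1.4, 0.9]
finger_gap: -0.002
t 9.4 tcp [ 516.4 -237.2  116.4] rpy [-1.565 -0.003  1.343] F [-0.1  1.4  0.9] gap -0.0 q [ 0.34  0.47  0.05  1.86 -0.04  0.82  1.76]
shift cm [ 1.01  3.64 -0.35] rot [-0.006  0.     0.003]
```

View pics/w6.png

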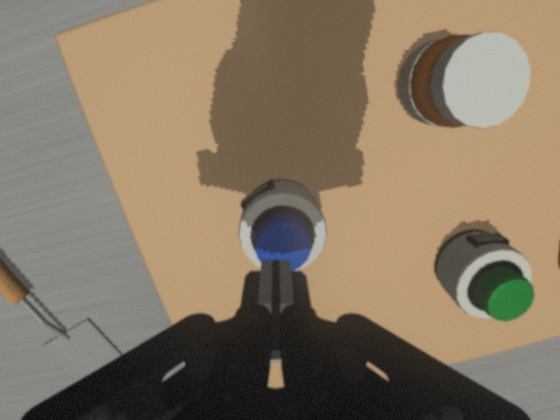

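Blue is at (284,240), slightly right of the fingertips (275,265).

```bash
python3 - <<'E'
from h import *
s=load('w6');hsv=cv2.cvtColor(s['im'],cv2.COLOR_RGB2HSV).astype(int)
W=np.array([world(s,u,v,depth=float(s['d'][v,u])) for v in range(200,275) for u in range(240,330) if abs(hsv[v,u,0]-115)<10 and hsv[v,u,1]>150])
W=W[abs(W[:,2]-72)<2.5];print(len(W),W.mean(0).round(1),W.min(0).round(1),W.max(0).round(1),world(s,284,240,z=72).round(1))
E
python3 -m inch '0 0.7 1 -0.3 0 0 0; 0 0.2 1 0 0 0 0; 0 0 1 0 0 0 0; 0 0 0.5 0 0 0 0; 0 0 0 0 0 0 0'; python3 go.py 522 -229 60
```

```text
283 [ 528.2 -239.    71.8] [ 520.4 -250.1   69.9] [ 538.5 -226.4   73.4] [ 518.4 -232.5   72. ]
time_s: 9.95
tcp_pos: [523.3, -224.1, 78.8]
tool_rot: [-1.566, -0.005, 1.349]
ft_force: [0.8, 0.2, 0.6]
finger_gap: -0.001
t 9.95 tcp [ 523.3 -224.1   78.8] rpy [-1.566 -0.005  1.349] F [0.8 0.2 0.6] gap -0.0 q [ 0.33  0.52  0.04  1.88 -0.04  0.75  1.74]
shift cm [-0.51  1.88  0.01] rot [-0.005  0.     0.005]
```

```bash
python3 -m inch '0 -0.65 0 0 0 0 0; 0 0 0.3 0 0 0 0; 0 0 0.3 0 0 0 0; 0 0 0.3 0 0 0 0; 0 0 0.2 0 0 0 0' ; python3 go.py 522 -230.5 60
```

```text
time_s: 10.45
tcp_pos: [521.8, -232.3, 67.8]
tool_rot: [-1.567, -0.004, 1.347]
ft_force: [-0.7, 1.8, 2.6]
finger_gap: 0.005
t 10.45 tcp [ 521.8 -232.3   67.8] rpy [-1.567 -0.004  1.347] F [-0.7  1.8  2.6] gap 0.01 q [ 0.34  0.54  0.05  1.88 -0.04  0.73  1.76]
shift cm [0.18 0.78 0.02] rot [-0.004  0.     0.004]
```

```bash
python3 -m inch '0 0 0.25 0 0 0 0; 0 0 0.25 0 0 0 0; 0 0 0.2 0 0 0 0; 0 0 0.15 0 0 0 0; 0 0 0.1 0 0 0 0' ; python3 go.py 522 -230.5 60
```

```text
time_s: 10.95
tcp_pos: [521.8, -232.3, 58.6]
tool_rot: [-1.567, -0.004, 1.347]
ft_force: [-2.2, 1.6, 8.1]
finger_gap: -0.001
t 10.95 tcp [ 521.8 -232.3   58.6] rpy [-1.567 -0.004  1.347] F [-2.2  1.6  8.1] gap -0.0 q [ 0.34  0.56  0.04  1.88 -0.04  0.71  1.76]
shift cm [ 0.18 -0.14  0.02] rot [-0.004  0.     0.004]
```

8.1 N, and 58.6 + 3.2 ≈ 61.8 mm: fully down. I'll lift and check everything.

```bash
python3 -m inch '0 0 0 0 0 0 0; 0 0 -0.5 0 0 0 0; 0 0 -1.5 0 0 0 0; 0 0 -3 0 0 0 0; 0 0 -3 0 0 0 0' ; python3 -m inch '0 0 -3 0 0 0 0; 0 0 -3 0 0 0 0; 0 0 -1 0 0 0 0; 0 0 0 0 0 0 0; 0 0 0 0 0 0 0'
python3 - <<'E'
from h import *
snap('wrist','w7');snap('scene','s1');snap('side','d1')
for f,h,c in (('w7',115,'blue'),('w7',60,'green')):
  s=load(f);hsv=cv2.cvtColor(s['im'],cv2.COLOR_RGB2HSV).astype(int)
  m=((abs(hsv[...,0]-h)<10)&(hsv[...,1]>150)&(hsv[...,2]>40)).astype(np.uint8);m[260:,180:]*=(np.arange(560)[180:]>400).astype(np.uint8)
  n,l,st,ce=cv2.connectedComponentsWithStats(m)
  for i in range(1,n):
    if st[i,4]>150:
      ys,xs=np.nonzero(l==i);W=np.array([world(s,u,v,depth=float(s['d'][v,u])) for u,v in zip(xs,ys)]);print(c,st[i,4],ce[i].round(),np.median(W,0).round(1),np.percentile(W[:,2],[25,75]).round(1))
a=cv2.resize(cv2.imread('pics/s1.png')[170:290,180:430],None,fx=2.2,fy=2.2);b=cv2.resize(cv2.imread('pics/s0.png')[170:290,180:430],None,fx=2.2,fy=2.2)
cv2.imwrite('pics/c1.png',np.vstack([b,a]))
E
```

```text
time_s: 11.45
tcp_pos: [519.2, -231.4, 138.0]
tool_rot: [-1.559, -0.005, 1.348]
ft_force: [0.8, 0.6, -1.0]
finger_gap: 0.0
time_s: 11.95
tcp_pos: [522.2, -233.1, 217.4]
tool_rot: [-1.569, -0.004, 1.348]
ft_force: [0.8, -0.1, 0.1]
finger_gap: 0.001
green 1323 [546. 349.] [868.3  84.    5.2] [ 4.5 28.6]
```

View pics/c1.png

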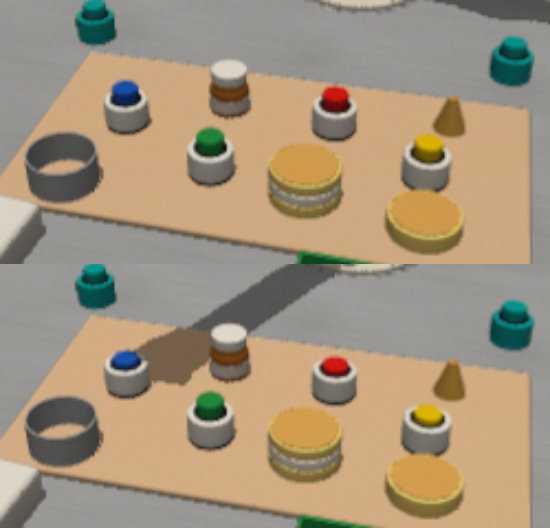

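View pics/w7.png

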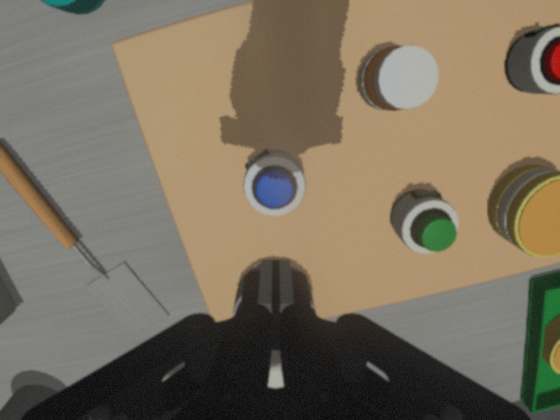

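Before (upper) and after (lower): the red, yellow and blue caps are low, green is still up, and nothing has moved. Last, I'll check blue's height at (273,188).

Run:
```python
from h import *
s=load('w7')
for n,(u0,v0) in dict(blue=(273,188),green=(434,230),red=(552,62)).items():
  W=np.array([world(s,u,v,depth=float(s['d'][v,u])) for u in range(u0-7,min(560,u0+8)) for v in range(v0-7,v0+8)]);print(n,np.median(W,0).round(1))
print(ctrl.job_done())
```

```text
blue [ 521.7 -235.    61.9]
green [592.  -96.3  71.8]
red [463.9  27.7  60.7]
the job is handed in; nothing more can be done
None
```

I pushed the red, yellow and blue caps fully down, in that order, with the shut fingertips. Then I lifted the arm clear and handed the job in at about 12 s on the robot's clock.

- **Caps:** depth readings put the tops at 61.8 mm (red), 61.7 mm (yellow) and 61.9 mm (blue), against 62 mm expected when fully down. Green is still up at 71.8 mm. The highest push force I read was about 8 N.
- **Surroundings:** before and after pictures from the scene camera show the other objects on the board in place and the timers standing upright. The spatula was only seen in the last wrist picture. I captured a final side view but did not look at it.
- **Checks that disagreed:**
  - The cameras differed by up to about 7 mm on the cap centres (up to about 10 mm for green, which I never approached). I pressed between the estimates, well inside the 36 mm caps.
  - A final reading of red at the picture's edge gave 60.7 mm. I trust it less than the two earlier readings of 61.8 mm.
  - A colour-based check of blue and green in the last picture missed both caps. I replaced it with direct depth readings at the caps.

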